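Shut two drawers of the modeller's parts rack

ROBOT

A 7-joint arm with a two-finger parallel gripper is mounted at the origin on the work surface. World frame = base frame: x ahead of the robot, y to its left, z up, the work surface at z = 0. Lengths are in m, angles in rad, forces in N, time in s.
With the tool pointing down it reaches from about 0.425 to 0.875 m from the base axis. Payload 9.9 kg.
Tool frame: the origin (TCP) lies on the mounting face of the last link; the fingertips stand 173 mm ahead of it and the grasp point (between the pads) lies env.grip_depth ahead of it (env.grip_depth is the distance from the TCP to the grasp point, in m); z points along the fingers, y is the direction in which the jaws open and shut (so a half turn about z gives the same grasp; the last joint's range is limited). The gripper opens to 85 mm and grips with 20 to 120 N. Pads are 22 mm wide; open, the fingers measure 114 mm over their backs; the gripper's body (76 mm by 85 mm) begins 54 mm behind the grasp point. The pads swing forward as they close: fully open they stand 13 mm farther back than shut.
Start: joints at [-1.225, 0.576, 0.025, 1.437, -0.015, 1.129, -0.057], TCP at [0.281, 0.614, 0.405] pointing down, gripper open.
Joint ranges: [-2.76, 2.76], [-0.34, 2.15], [-1.52, 1.57], [0.19, 2.46], [-1.09, 4.23], [0.17, 1.99], [-2.82, 2.82]. Speed limits (rad/s): [2.22, 2.22, 3.01, 3.01, 3.14, 3.14, 3.14].

INTERFACE

Orientations are given as a unit quaternion [w, x, y, z].
In Python, from cell import env gives the robot as it stands.
- The arm moves only by the tool apply_moves, never from a script. Its argument "steps" is a list of rows, each a list of 7 numbers: the turn, a rotation vector about the tool's x, y, z in degrees, then the shift along the tool's x, y, z in m, then the opening, from 0 (shut) to 1 (fully open). A call has 1 to 20 rows; each row shifts and turns the pose as measured when the row begins, along the tool's axes as they then stand; what a row does not reach is not made up. A row lasts 1/12 s, in which the tool goes at most 41.7 mm and 7.16 degrees, less where a joint would pass 70% of its speed; a pose out of reach is approached as far as the arm can. A call is refused whole if a number of a shift passes 0.0417 or a number of a turn 7.16, either way. A call with a gripper value outside its range is refused whole. The fingers move at their own pace and stop on an object; the grip force is fixed at half the most. Time passes only in rows, so rows that do not move let the fingers close. It gives the time, the measured TCP pose, the force and the opening at its end, in the units of the state.
- env.read_state(): the state, without advancing time (a new reading comes with each control period).
- env.read_camera(name): name is "scene" or "top" or "wrist"; returns a dict with "color" (480x640x3 uint8, red, green, blue), "vfov" (degrees; the focal length in pixels is half the picture's height over the tangent of half this angle, whatever the lens; pixels are square), "cx", "cy" (the principal point, pixels), "eye" and "attitude" of the camera in the world. Camera axes: x right, y up, looking along -z (the intrinsics and any distortion apply to the point x, -y, -z); pixel columns grow to the right and rows downward; lengths in m; the calibration is good to about 2 mm. A picture is of the moment at which its call begins. There is no depth.
- env.sign_off(): hands the job in, once; it reports no verdict.
The state is a dict: "time_s": time; "joints": joint angles; "qd": joint speeds; "effort": joint torques, N m; "ee_pos": TCP position; "eef_rot": TCP orientation; "ft_force": force on the tool from outside, world axes, zero at the start; "torque": the same for the moment, N m; "gripper_width": finger opening in m.
Only numpy, scipy, OpenCV 4.12 (cv2) and the standard library are available. Lean on these libraries where they do the work, as an engineer would, in place of code of your own. Each camera call takes 0.05 s, during which the arm holds its last target.

TASK

The model builder has finished with the wheels and the sprues: with the fingertips, push the blue drawer and the yellow drawer of the small parts rack fully shut, in either order. Leave the white drawer standing open as it is, only push (do not lift, tip or pull out any drawer), and leave everything else on the stall undisturbed.

Things in the scene. Friction and masses are not known exactly. Their poses are not given: they have to be found in the camera images.
- rack_face (a point): Centre of the front face, 23 mm above the table, of a low grey drawer rack fixed on the table (327 mm wide, 158 deep, 56 high). x points level INTO the rack (the way drawers are pushed shut), y along the front, z up. Three bays side by side at y = -105, 0, 105 mm. The rack's place and heading vary, and so does which drawer is in which bay.
- blue_drawer_front (a point): Centre of the outer front face, 23 mm up, of a loose handle-less drawer, blue, wheels inside: to be shut. 150 mm long, 96 wide, 46 high, front 6 thick, 0.18 kg; slides on the table, 1.5 mm play each side, 1 to 4 N moves it (up to 8 N as it starts). Axes as rack_face; starts 40 to 75 mm out. Shut: front flush with the rack face, back against the rack's rigid back wall.
- yellow_drawer_front (a point): Centre of the outer front face, 23 mm up, of a loose handle-less drawer, yellow, grey plastic sprues inside: to be shut. 150 mm long, 96 wide, 46 high, front 6 thick, 0.18 kg; slides on the table, 1.5 mm play each side, 1 to 4 N moves it (up to 8 N as it starts). Axes as rack_face; starts 40 to 75 mm out. Shut: front flush with the rack face, back against the rack's rigid back wall.
- white_drawer_front (a point): Centre of the outer front face, 23 mm up, of a loose handle-less drawer, white, wooden propellers inside: stays open. 150 mm long, 96 wide, 46 high, front 6 thick, 0.18 kg; slides on the table, 1.5 mm play each side, 1 to 4 N moves it (up to 8 N as it starts). Axes as rack_face; starts 40 to 75 mm out. Shut: front flush with the rack face, back against the rack's rigid back wall.
- paint_green: Bystander, to be left alone: small green paint pot with a white cap, 28 mm across, 40 high. Origin at the centre of its underside, z up.
- paint_orange: Bystander, to be left alone: small orange paint pot with a white cap, 28 mm across, 40 high. Origin at the centre of its underside, z up.
- mug: Bystander, to be left alone: dark blue mug, 80 mm across, 95 high. Origin at the centre of its underside, z up.
- paper_cup: Bystander, to be left alone: dark brown paper cup, 76 mm across, 100 high. Origin at the centre of its underside, z up.
- glue_bottle: Bystander, to be left alone: clear glue bottle with a white cap, 36 mm across, 110 high. Origin at the centre of its underside, z up.
- model_plane: Bystander, to be left alone: finished tan model aeroplane on a wooden stand, 130 mm long, 170 span, 80 high. Origin at the centre of its underside, z up.
- brush: Bystander, to be left alone: paint brush lying flat, 170 mm long. Origin under the middle of its length; its x axis runs along it.
Not all that is in view belongs to the job. What is meant by the part that bears blue_drawer_front is not pink, and is the smaller of those in its own colour. Of the things that look like the part that bears yellow_drawer_front, the larger one is meant.

How it is judged:
At the end, for the whole second after the job is handed in: The fronts of the blue and yellow drawers are flush with the rack's front face within 5 mm (not more than 6 mm behind it), each in a bay, flat on the table and straight within 0.08 rad; the white drawer has moved less than 12 mm and is still more than 25 mm open (x of blue_drawer_front in the frame of rack_face between -0.005 and 0.006 m and y of blue_drawer_front in the frame of rack_face between -0.12 and 0.12 m and height (world z) of each of blue_drawer_front, yellow_drawer_front below 0.028 m and angle between the x axis of each of blue_drawer_front, yellow_drawer_front and the x axis of rack_face, either way round below 0.08 rad and x of yellow_drawer_front in the frame of rack_face between -0.005 and 0.006 m and y of yellow_drawer_front in the frame of rack_face between -0.12 and 0.12 m and distance of white_drawer_front from where it was at the start of the episode below 0.012 m and x of white_drawer_front in the frame of rack_face below -0.025 m); the robot touches nothing.
It fails at once if a drawer is lifted or tipped (they are only to be pushed) (height (world z) of any of blue_drawer_front, yellow_drawer_front, white_drawer_front above 0.033 m or angle between any of blue_drawer_front, yellow_drawer_front, white_drawer_front's own z axis and vertical above 0.15 rad).
It fails at once if a drawer is pulled out of the rack (front more than 90 mm out) (x of any of blue_drawer_front, yellow_drawer_front, white_drawer_front in the frame of rack_face below -0.09 m).
It fails at once if the white drawer is moved more than 12 mm (distance of white_drawer_front from where it was at the start of the episode above 0.012 m).
It fails at once if a bystander is moved more than 20 mm (distance of any of paint_green, paint_orange, mug, paper_cup, glue_bottle, model_plane, brush from where it was at the start of the episode above 0.02 m).
It also fails if it takes over 43 s, if anything falls off the work surface, if the arm or the gripper's body presses on something with over 40 N, if the wrist force passes 120 N, or if a joint passes its speed limit or range.

## Working session

There is one attempt and no reset: what is moved stays moved. The work goes in short steps, Python scripts to look and compute and a tool call to move; the robot and the scene stay as the last step left them, time stands still between calls to the robot, and variables do not carry over. Pictures are saved under pics/ and viewed, and the job is handed in when it is done.

Besides the shell and the picture viewer there is one more tool, called after "Emit:" as name([rows], argument=value, ...), one row to a line, values as JSON. apply_moves: Moves the arm, as the interface text tells. Its arguments: {"type":"object","properties":{"steps":{"type":"array"}},"required":["steps"]}

```bash
mkdir -p pics; ls; cat > h.py <<'E'
import numpy as np, cv2
from scipy.spatial.transform import Rotation as R
from cell import env
E
python3 - <<'E'
from h import *
s=env.read_state()
print({k:np.round(v,4).tolist() for k,v in s.items()}, env.grip_depth)
import pickle
for n in ["scene","top","wrist"]:
    c=env.read_camera(n); pickle.dump(c,open(f"{n}0.pkl","wb"))
    cv2.imwrite(f"pics/{n}0.png",c["color"][:,:,::-1]); print(n,{k:v for k,v in c.items() if k!="color"})
E
```

```text
pics
{'time_s': 0.0, 'joints': [-1.2248, 0.5765, 0.0248, 1.4379, -0.015, 1.129, -0.0565], 'qd': [0.0013, 0.0011, -0.0002, 0.0006, 0.0014, -0.0017, -0.0001], 'effort': [0.0008, -76.5748, 2.251, -28.5966, 0.0154, 0.0129, 0.0001], 'ee_pos': [0.2812, 0.6135, 0.4038], 'eef_rot': [-0.0002, 0.2132, 0.977, -0.0008], 'ft_force': [0.5769, -0.6195, -0.1184], 'torque': [-0.0064, -0.0188, -0.0], 'gripper_width': 0.0852} 0.1547
scene {'vfov': 55.846672295915695, 'cx': 320.0474706924543, 'cy': 239.726162524371, 'eye': array([ 1.2763336 , -0.37367194,  0.58405618]), 'attitude': array([0.74928023, 0.41455812, 0.26160423, 0.44529084])}
top {'vfov': 51.92641743520656, 'cx': 318.3106456529996, 'cy': 237.2029749920703, 'eye': array([0.38555625, 0.00221175, 1.40463273]), 'attitude': array([ 0.71407668,  0.03555362, -0.03744518, -0.69816065])}
wrist {'vfov': 68.94977553411621, 'cx': 321.9468055773326, 'cy': 239.68399149221082, 'eye': array([0.21982097, 0.64232889, 0.37320793]), 'attitude': array([ 0.83382828, -0.11525422, -0.07289696,  0.53491392])}
```

View pics/scene0.png

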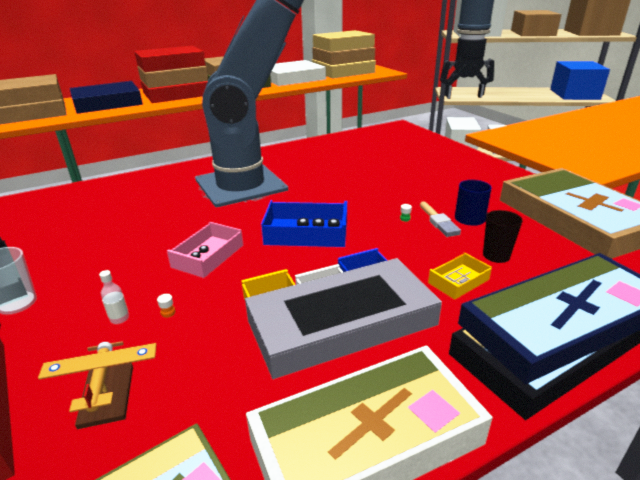

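View pics/top0.png

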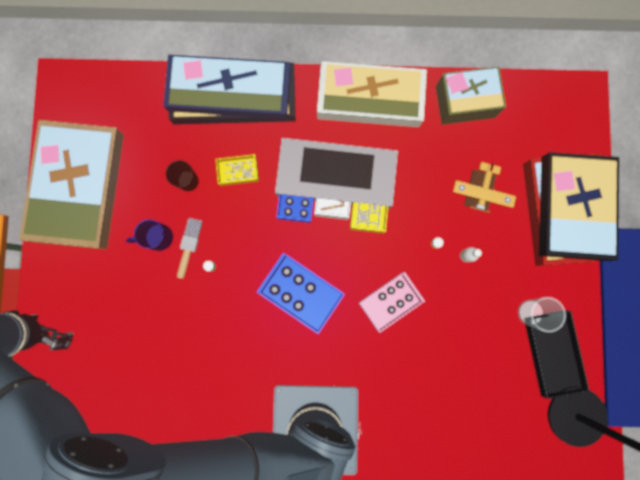

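View pics/wrist0.png

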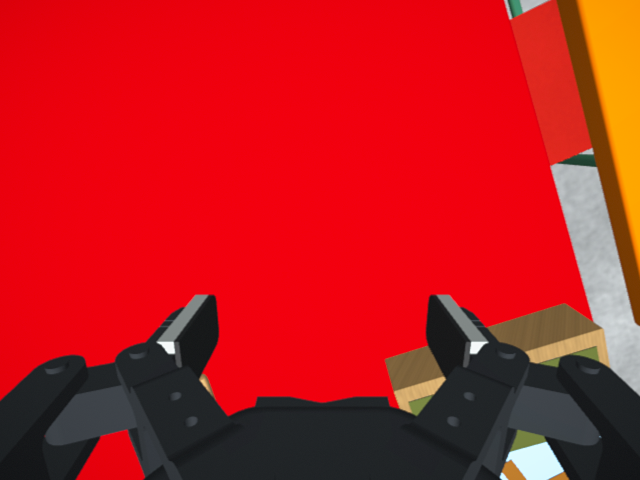

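The scene shows two blue candidates: a big box at top (300,292) and a small drawer in the rack at (295,207). There are also two yellow ones: a small loose tray at (237,170) and a larger drawer in the rack at (369,215). A pink tray sits at (392,302). I choose the blue drawer at (295,207), since it's the smaller blue and not pink, and the yellow one at (369,215), since it's the larger. A close crop will check this.

```bash
cat >> h.py <<'E'
def ray(c,uv):
    f=240/np.tan(np.radians(c["vfov"]/2)); w,x,y,z=c["attitude"]
    d=np.array([(uv[0]-c["cx"])/f,-(uv[1]-c["cy"])/f,-1]); return R.from_quat([x,y,z,w]).apply(d)
def onz(c,uv,z):
    d=ray(c,uv); e=np.array(c["eye"]); return e+d*(z-e[2])/d[2]
def proj(c,p):
    f=240/np.tan(np.radians(c["vfov"]/2)); w,x,y,z=c["attitude"]
    q=R.from_quat([x,y,z,w]).inv().apply(np.array(p)-c["eye"]); return np.array([c["cx"]+f*q[0]/-q[2], c["cy"]-f*q[1]/-q[2]])
E
python3 - <<'E'
from h import *
import pickle
c=pickle.load(open("top0.pkl","rb")); im=c["color"][:,:,::-1]
cr=im[130:240,265:410]; cv2.imwrite("pics/crop0.png",cv2.resize(cr,None,fx=5,fy=5,interpolation=cv2.INTER_CUBIC))
hsv=cv2.cvtColor(im,cv2.COLOR_BGR2HSV)
def comps(m,nm,z):
    n,l,st,ce=cv2.connectedComponentsWithStats(m)
    for i in range(1,n):
        if st[i,4]>60:
            cn=cv2.findContours((l==i).astype(np.uint8),0,1)[0][0]
            r=cv2.minAreaRect(cn); b=cv2.boxPoints(r)
            print(nm,ce[i].round(1),st[i,4],[ (p.round(1).tolist(),onz(c,p,z)[:2].round(4).tolist()) for p in b])
comps(cv2.inRange(hsv,(100,120,60),(130,255,255)),"blue",.046)
comps(cv2.inRange(hsv,(22,120,100),(35,255,255)),"yel",.046)
comps(cv2.inRange(hsv,(0,0,80),(179,60,200))[:, :],"grey",.056)
for nm,u,z in [("pot",(438,243),.04),("potg",(208,266),.04),("base",(316,425),0)]: print(nm,onz(c,u,z))
E
```

```text
blue [294.5 208.1] 627 [([276.6000061035156, 217.6999969482422], [0.5782, 0.1174]), ([279.20001220703125, 194.10000610351562], [0.645, 0.1122]), ([312.6000061035156, 197.8000030517578], [0.6366, 0.0186]), ([310.0, 221.39999389648438], [0.5699, 0.0244])]
blue [154.6 235.4] 270 [([142.0, 237.0], [0.5159, 0.488]), ([156.5, 222.5], [0.5572, 0.4502]), ([167.5, 233.5], [0.5272, 0.4181]), ([153.0, 248.0], [0.4861, 0.4559])]
blue [622.3 330.2] 6613 [([601.0, 229.0], [0.5672, -0.7857]), ([639.0, 229.0], [0.5697, -0.8916]), ([639.0, 425.0], [0.0414, -0.868]), ([601.0, 425.0], [0.0393, -0.7662])]
blue [301.2 293. ] 2808 [([257.20001220703125, 291.20001220703125], [0.3741, 0.1641]), ([282.6000061035156, 253.10000610351562], [0.4801, 0.0977]), ([342.6000061035156, 293.1000061035156], [0.3741, -0.0699]), ([317.20001220703125, 331.20001220703125], [0.2697, -0.0027])]
yel [235.8 169.6] 761 [([215.8000030517578, 159.5], [0.7397, 0.2937]), ([254.89999389648438, 154.8000030517578], [0.7559, 0.1841]), ([257.8999938964844, 179.6999969482422], [0.6846, 0.1731]), ([218.8000030517578, 184.5], [0.6685, 0.282
[... 4749 characters left out ...]
y [631.4 462.9] 506 [([624.0, 444.0], [-0.0055, -0.8196]), ([639.0, 444.0], [-0.0046, -0.8594]), ([639.0, 479.0], [-0.0932, -0.8554]), ([624.0, 479.0], [-0.0941, -0.816])]
grey [ 82.5 466.1] 178 [([55.400001525878906, 458.6000061035156], [-0.074, 0.6768]), ([59.0, 450.0], [-0.0522, 0.6689]), ([112.19999694824219, 472.5], [-0.1059, 0.5256]), ([108.5999984741211, 481.1000061035156], [-0.1275, 0.5337])]
grey [216.2 472.1] 1243 [([160.0, 479.0], [-0.1195, 0.3998]), ([160.0, 459.0], [-0.0693, 0.4026]), ([254.0, 459.0], [-0.0641, 0.156]), ([254.0, 479.0], [-0.1144, 0.1542])]
pot [ 0.51839266 -0.33320587  0.04      ]
potg [0.44008673 0.30322326 0.04      ]
base [ 0.01077312 -0.00517791  0.        ]
```

View pics/crop0.png

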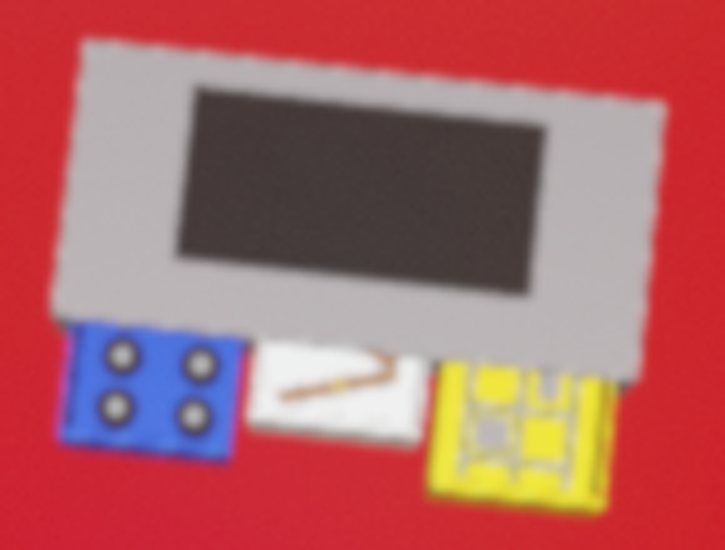

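The crop confirms the bays: blue is left at (295,207), white is in the middle and yellow is right at (369,215), both of my choices being in the rack. From the back top edge I get the rack face at about (0.631, -0.039) with heading -0.089. Blue is about 60 mm out and yellow about 67 mm. I'll turn and shut the fingers first.

Emit:
apply_moves([
  [0,0,-6.5,0,0,0,0],
  [0,0,-6.5,0,0,0,0],
  [0,0,-6.5,0,0,0,0],
  [0,0,0,0,0,0,0],
])

```text
time_s: 0.48
ee_pos: [0.2808, 0.6134, 0.4025]
eef_rot: [-0.001, 0.037, 0.999, -0.002]
ft_force: [0.6, 0.7, -0.6]
gripper_width: 0.0389
```

```bash
cat >> h.py <<'E'
H=-0.089; F=np.array([.631,-.039]); X=np.array([np.cos(H),np.sin(H)]); Y=np.array([-X[1],X[0]])
def rk(p): d=np.array(p[:2])-F; return np.array([d@X,d@Y])
def w(rx,ry,z): return np.r_[F+rx*X+ry*Y,z]
def st(target=None):
    s=env.read_state(); w_,x,y,z=s["eef_rot"]; r=R.from_quat([x,y,z,w_]); m=r.as_matrix()
    print("t",round(s["time_s"],2),"rack xy",rk(s["ee_pos"]).round(4),"z",round(s["ee_pos"][2],4),"F",np.round(s["ft_force"],1),"g",round(s["gripper_width"],3))
    tgt=np.c_[np.r_[-X,0],np.r_[Y,0],[0,0,-1]]
    print("turn(tool,deg)",(np.degrees((r.inv()*R.from_matrix(tgt)).as_rotvec())).round(2))
    if target is not None: print("shift(tool)",(m.T@(np.array(target)-s["ee_pos"])).round(4))
E
python3 - <<'E'
from h import *
st(w(-.115,.106,.405))
E
```

```text
t 0.48 rack xy [-0.4068  0.6187] z 0.4025 F [ 0.6  0.7 -0.6] g 0.039
turn(tool,deg) [-0.24 -0.05  0.8 ]
shift(tool) [-0.2846 -0.5167 -0.0007]
```

Emit:
apply_moves([
  [0,0,0.8,-0.0178,-0.0323,0,0],
  [0,0,0,-0.0178,-0.0323,0,0],
  [0,0,0,-0.0178,-0.0323,0,0],
  [0,0,0,-0.0178,-0.0323,0,0],
  [0,0,0,-0.0178,-0.0323,0,0],
  [0,0,0,-0.0178,-0.0323,0,0],
  [0,0,0,-0.0178,-0.0323,0,0],
  [0,0,0,-0.0178,-0.0323,0,0],
  [0,0,0,-0.0178,-0.0323,0,0],
  [0,0,0,-0.0178,-0.0323,0,0],
  [0,0,0,-0.0178,-0.0323,0,0],
  [0,0,0,-0.0178,-0.0323,0,0],
  [0,0,0,-0.0178,-0.0323,0,0],
  [0,0,0,-0.0178,-0.0323,0,0],
  [0,0,0,-0.0178,-0.0323,0,0],
  [0,0,0,0,0,0,0],
])

```text
time_s: 1.82
ee_pos: [0.4956, 0.0786, 0.3991]
eef_rot: [-0.003, 0.077, 0.997, -0.001]
ft_force: [-1.1, -0.8, 0.1]
gripper_width: -0.0003
```

```bash
python3 - <<'E'
from h import *
st(w(-.115,.106,.405)); st(w(-.115,.106,.188))
c=env.read_camera("wrist"); cv2.imwrite("pics/w1.png",c["color"][:,:,::-1])
import pickle; pickle.dump(c,open("w1.pkl","wb"))
for ry in (.1635,-.1635): print(proj(c,w(0,ry,.056)).round())
for rx,ry in((-.06,.105),(-.067,-.105)): print(proj(c,w(rx,ry-.048,.046)).round(),proj(c,w(rx,ry+.048,.046)).round())
E
```

```text
t 1.82 rack xy [-0.1454  0.1051] z 0.3991 F [-1.1 -0.8  0.1] g -0.0
turn(tool,deg) [-0.14 -0.29 -3.69]
shift(tool) [-0.0302  0.0028 -0.0061]
t 1.82 rack xy [-0.1454  0.1051] z 0.3991 F [-1.1 -0.8  0.1] g -0.0
turn(tool,deg) [-0.14 -0.29 -3.69]
shift(tool) [-0.0313  0.0034  0.2109]
[389. 356.]
[ 74. 373.]
[280. 304.] [376. 298.]
[ 74. 310.] [167. 304.]
```

View pics/w1.png

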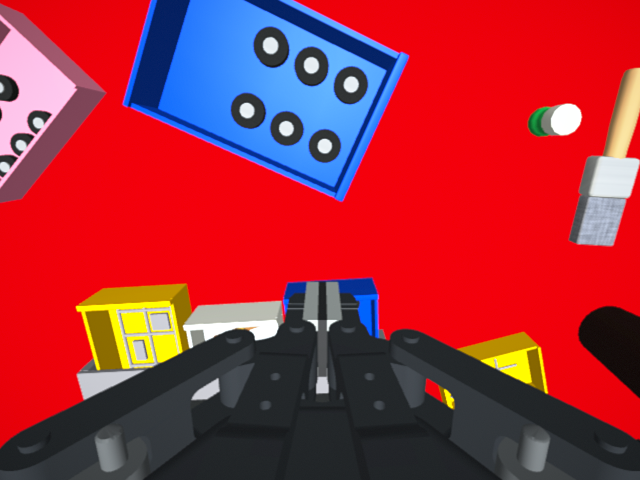

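The wrist view shows the blue drawer under the fingers with its front top edge near (285–377, 295). Yellow is on the left around (80–188, 300) and white is between them. The big blue decoy stays clear at top. I'll crop to check the edges.

```bash
python3 - <<'E'
from h import *
import pickle
c=pickle.load(open("w1.pkl","rb"));im=c["color"][:,:,::-1].copy()
cv2.imwrite("pics/w1c.png",cv2.resize(im[265:405,60:400],(782,322),interpolation=cv2.INTER_CUBIC))
E
```

```text
(no output)
```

View pics/w1c.png

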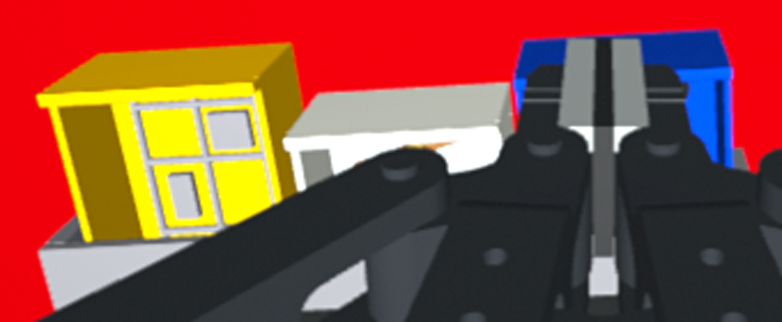

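The predicted edges match within about 3–4 px. Next I correct the yaw and descend in front of blue.

Emit:
apply_moves([
  [0,0,-3.7,-0.025,0.003,0.03,0],
  [0,0,0,0,0,0.037,0],
  [0,0,0,0,0,0.037,0],
  [0,0,0,0,0,0.037,0],
  [0,0,0,0,0,0.03,0],
  [0,0,0,0,0,0.02,0],
  [0,0,0,0,0,0,0],
])

```text
time_s: 2.45
ee_pos: [0.5215, 0.0864, 0.2035]
eef_rot: [0.002, 0.053, 0.999, 0.003]
ft_force: [-0.5, -0.7, 0.6]
gripper_width: -0.0001
```

```bash
python3 - <<'E'
from h import *
st(w(-.09,.106,.186))
E
```

```text
t 2.45 rack xy [-0.1203  0.1152] z 0.2035 F [-0.5 -0.7  0.6] g -0.0
turn(tool,deg) [ 0.38  0.18 -0.95]
shift(tool) [-0.0304 -0.0088  0.0176]
```

Emit:
apply_moves([
  [0.4,0,-0.9,-0.01,-0.008,0.015,0],
  [0,0,0,-0.01,0,0.002,0],
  [0,0,0,0,0,0,0],
])

```text
time_s: 2.7
ee_pos: [0.541, 0.0797, 0.1869]
eef_rot: [0.001, 0.046, 0.999, 0.0]
ft_force: [0.6, 0.5, 1.8]
gripper_width: 0.0003
```

```bash
python3 - <<'E'
from h import *
st(w(-.03,.106,.186))
c=env.read_camera("wrist"); cv2.imwrite("pics/w2.png",c["color"][:,:,::-1])
E
```

```text
t 2.7 rack xy [-0.1002  0.1102] z 0.1869 F [0.6 0.5 1.8] g 0.0
turn(tool,deg) [ 0.02  0.06 -0.19]
shift(tool) [-0.0702 -0.004   0.001 ]
```

View pics/w2.png

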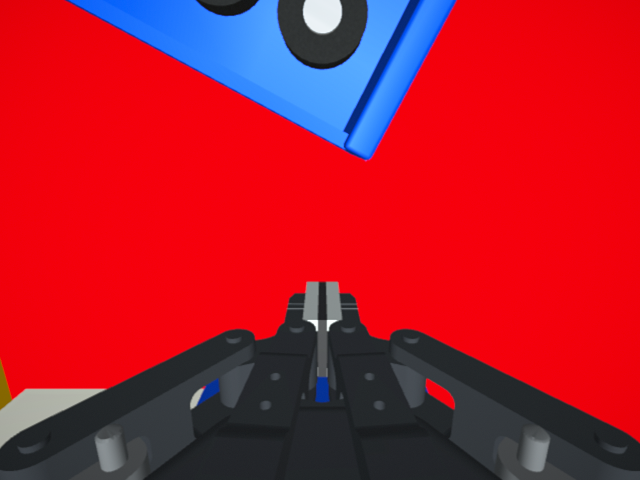

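The fingertips (320,300) stand clear in front of the blue drawer, visible at (322,388) between the fingers. I start pushing.

Emit:
apply_moves([
  [0,0,0,-0.01,-0.003,0.001,0],
  [0,0,0,-0.007,0,0,0],
  [0,0,0,-0.006,0,0,0],
  [0,0,0,-0.006,0,0,0],
  [0,0,0,-0.006,0,0,0],
  [0,0,0,-0.006,0,0,0],
  [0,0,0,-0.006,0,0,0],
])

```text
time_s: 3.33
ee_pos: [0.5885, 0.0751, 0.1927]
eef_rot: [0.002, 0.047, 0.999, 0.002]
ft_force: [-1.1, 0.9, -1.2]
gripper_width: 0.0001
```

```bash
python3 - <<'E'
from h import *
st(w(-.011,.106,.186))
E
```

```text
t 3.33 rack xy [-0.0525  0.1099] z 0.1927 F [-1.1  0.9 -1.2] g 0.0
turn(tool,deg) [ 0.22  0.21 -0.27]
shift(tool) [-0.0415 -0.0037  0.0069]
```

Emit:
apply_moves([
  [0.2,0,-0.3,-0.006,-0.002,0.003,0],
  [0,0,0,-0.006,-0.001,0.003,0],
  [0,0,0,-0.006,0,0.001,0],
  [0,0,0,-0.006,0,0.001,0],
  [0,0,0,-0.004,0,0,0],
])

```text
time_s: 3.75
ee_pos: [0.6187, 0.0691, 0.1837]
eef_rot: [0.001, 0.044, 0.999, -0.0]
ft_force: [-1.5, 0.4, 1.2]
gripper_width: 0.0002
```

```bash
python3 - <<'E'
from h import *
st(w(-.011,.106,.186))
c=env.read_camera("top"); cv2.imwrite("pics/t3.png",cv2.resize(c["color"][130:240,265:410,::-1],None,fx=5,fy=5,interpolation=cv2.INTER_CUBIC))
c=env.read_camera("scene"); cv2.imwrite("pics/s3.png",cv2.resize(c["color"][180:400,180:500,::-1],None,fx=2.4,fy=2.4,interpolation=cv2.INTER_CUBIC))
E
```

```text
t 3.75 rack xy [-0.0219  0.1066] z 0.1837 F [-1.5  0.4  1.2] g 0.0
turn(tool,deg) [-0.02  0.09  0.05]
shift(tool) [-0.0109 -0.0006 -0.0023]
```

View pics/t3.png

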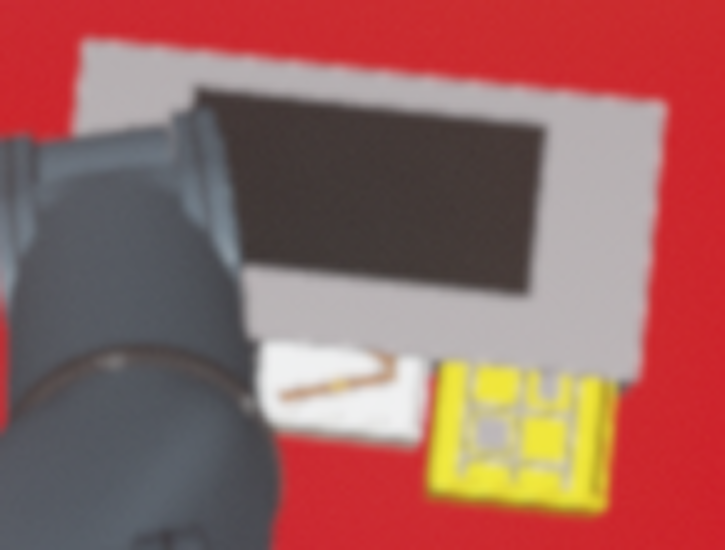

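View pics/s3.png

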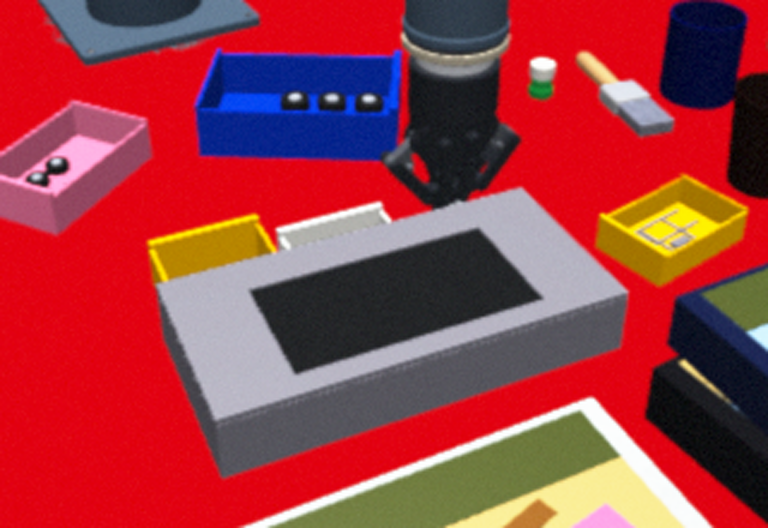

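The arm hides blue from above, and white and yellow are unchanged. In the scene view the fingers are at about (455,190), just short of the rack face. The last few mm go slowly, watching the force.

Emit:
apply_moves([
  [0,0,0,-0.004,0,-0.001,0],
  [0,0,0,-0.003,0,0,0],
  [0,0,0,-0.003,0,0,0],
])

```text
time_s: 4.1
ee_pos: [0.6275, 0.0683, 0.1845]
eef_rot: [-0.001, 0.044, 0.999, -0.0]
ft_force: [-17.1, 2.3, 8.1]
gripper_width: 0.0003
```

Emit:
apply_moves([
  [0,0,0,-0.002,0,0,0],
])

```text
time_s: 4.18
ee_pos: [0.628, 0.0682, 0.184]
eef_rot: [-0.004, 0.044, 0.999, -0.001]
ft_force: [-8.7, 0.8, 3.0]
gripper_width: -0.0002
```

```bash
python3 - <<'E'
from h import *
st(w(-.011,.106,.186))
c=env.read_camera("wrist"); cv2.imwrite("pics/w4.png",c["color"][:,:,::-1])
E
```

```text
t 4.18 rack xy [-0.0125  0.1065] z 0.184 F [-8.7  0.8  3. ] g -0.0
turn(tool,deg) [-0.1  -0.42  0.08]
shift(tool) [-0.0015 -0.0005 -0.002 ]
```

View pics/w4.png

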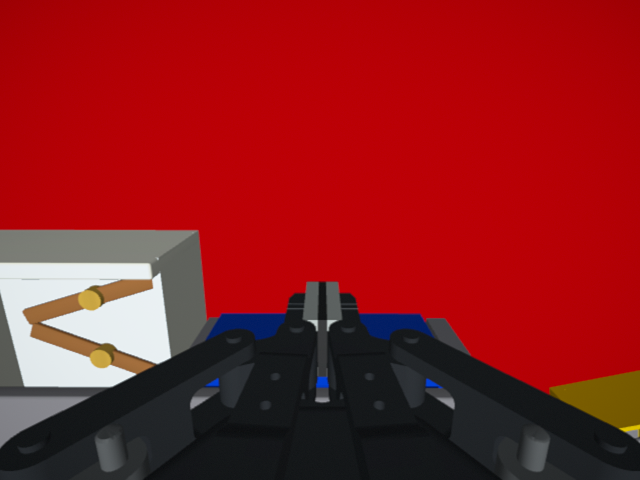

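The blue face's lower edge (y≈315) is level with the grey rack face (y≈318), and the force jumped, so it looks like the stop. I press once more to be sure, then back off.

Emit:
apply_moves([
  [0,0,0,-0.003,0,0,0],
  [0,0,0,-0.003,0,0,0],
])

```text
time_s: 4.4
ee_pos: [0.6297, 0.0682, 0.1827]
eef_rot: [-0.01, 0.043, 0.999, -0.001]
ft_force: [-11.3, 0.8, 4.9]
gripper_width: -0.0
```

Emit:
apply_moves([
  [0,0,0,0.012,0,0,0],
  [0,0,0,0.03,0,0,0],
  [0,0,0,0.03,0,0,0],
  [0,0,0,0.03,0,-0.01,0],
  [0,0,0,0.01,0,-0.03,0],
  [0,0,0,0,0,-0.035,0],
  [0,0,0,0,0,-0.02,0],
  [0,0,0,0,0,0,0],
])

```text
time_s: 5.07
ee_pos: [0.5151, 0.0781, 0.2822]
eef_rot: [-0.011, 0.043, 0.999, -0.002]
ft_force: [0.7, -0.2, 0.7]
gripper_width: -0.0
```

```bash
python3 - <<'E'
from h import *
st(w(-.13,-.106,.27))
c=env.read_camera("wrist"); cv2.imwrite("pics/w5.png",c["color"][:,:,::-1])
E
```

```text
t 5.07 rack xy [-0.1258  0.1064] z 0.2822 F [ 0.7 -0.2  0.7] g -0.0
turn(tool,deg) [-0.25 -1.26  0.16]
shift(tool) [ 0.0045 -0.2123  0.0132]
```

View pics/w5.png

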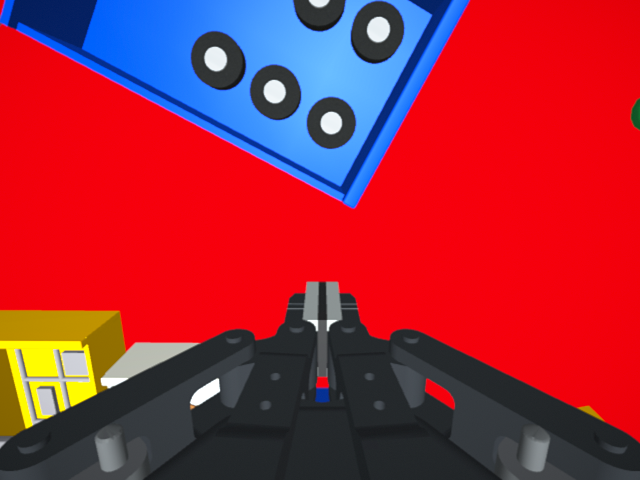

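The fingers are clear, with yellow at left (60,370). I move across to yellow.

Emit:
apply_moves([
  [0,-1.2,0,0,-0.034,0,0],
  [0,0,0,0,-0.036,0,0],
  [0,0,0,0,-0.036,0,0],
  [0,0,0,0,-0.036,0,0],
  [0,0,0,0,-0.036,0,0],
  [0,0,0,0,-0.034,0,0],
  [0,0,0,0,0,0,0],
])

```text
time_s: 5.7
ee_pos: [0.4989, -0.1385, 0.2772]
eef_rot: [0.001, 0.038, 0.999, -0.001]
ft_force: [-0.2, -0.1, -0.6]
gripper_width: 0.0002
```

```bash
python3 - <<'E'
from h import *
st(w(-.12,-.106,.186))
E
```

```text
t 5.7 rack xy [-0.1227 -0.1109] z 0.2772 F [-0.2 -0.1 -0.6] g 0.0
turn(tool,deg) [-0.14  0.12  0.71]
shift(tool) [-0.0026  0.0051  0.0912]
```

Next I check the blue drawer from above, then descend.

Emit:
apply_moves([
  [0,0,0.7,0.003,0.003,0.025,0],
  [0,0,0,0,0,0.03,0],
  [0,0,0,0,0,0.025,0],
  [0,0,0,0,0,0.009,0],
  [0,0,0,0,0,0,0],
])

```text
time_s: 6.12
ee_pos: [0.4966, -0.1407, 0.182]
eef_rot: [0.002, 0.05, 0.999, -0.002]
ft_force: [-0.7, -0.5, 0.1]
gripper_width: -0.0001
```

```bash
python3 - <<'E'
from h import *
st(w(-.011,-.106,.186))
c=env.read_camera("top"); cv2.imwrite("pics/t6.png",cv2.resize(c["color"][130:240,265:410,::-1],None,fx=5,fy=5,interpolation=cv2.INTER_CUBIC))
E
```

```text
t 6.12 rack xy [-0.1248 -0.1132] z 0.182 F [-0.7 -0.5  0.1] g -0.0
turn(tool,deg) [-0.23  0.28 -0.6 ]
shift(tool) [-0.1138  0.0084 -0.0034]
```

View pics/t6.png

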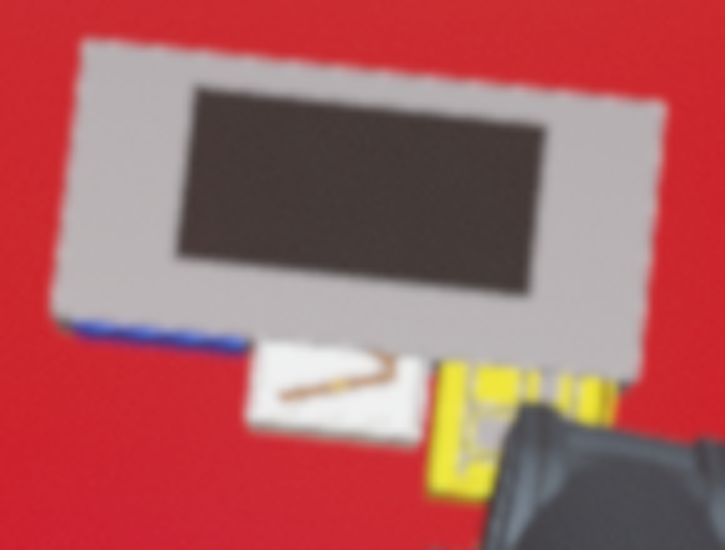

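Blue (75–245, 335 in the crop) now shows only its face, in line with the rack face, and white is unmoved. I push yellow, first centring on it.

Emit:
apply_moves([
  [0,0,-0.6,-0.012,0.006,-0.003,0],
  [0,0,0,-0.01,0.002,0,0],
  [0,0,0,-0.006,0,0,0],
  [0,0,0,-0.006,0,0,0],
])

```text
time_s: 6.5
ee_pos: [0.5323, -0.1356, 0.1864]
eef_rot: [0.002, 0.045, 0.999, -0.002]
ft_force: [0.4, -0.5, -0.4]
gripper_width: -0.0003
```

```bash
python3 - <<'E'
from h import *
st(w(-.011,-.106,.186))
E
```

```text
t 6.5 rack xy [-0.0897 -0.105 ] z 0.1864 F [ 0.4 -0.5 -0.4] g -0.0
turn(tool,deg) [-0.24  0.2  -0.02]
shift(tool) [-0.0787 -0.001   0.0007]
```

Emit:
apply_moves([
  [0,0,0,-0.006,0,0,0],
  [0,0,0,-0.006,0,0,0],
  [0,0,0,-0.006,0,0.001,0],
  [0,0,0,-0.006,0,0.001,0],
  [0,0,0,-0.006,0,0.001,0],
  [0,0,0,-0.006,0,0.001,0],
])

```text
time_s: 7.0
ee_pos: [0.5708, -0.1397, 0.1835]
eef_rot: [0.001, 0.045, 0.999, -0.002]
ft_force: [-3.4, 0.7, 1.6]
gripper_width: -0.0003
```

```bash
python3 - <<'E'
from h import *
st(w(-.011,-.106,.186))
E
```

```text
t 7.0 rack xy [-0.051  -0.1057] z 0.1835 F [-3.4  0.7  1.6] g -0.0
turn(tool,deg) [-0.28  0.15 -0.07]
shift(tool) [-0.04   -0.0003 -0.0023]
```

Emit:
apply_moves([
  [0,0,0,-0.006,0,-0.002,0],
  [0,0,0,-0.006,0,0,0],
  [0,0,0,-0.006,0,0,0],
  [0,0,0,-0.006,0,0,0],
  [0,0,0,-0.004,0,0,0],
])

```text
time_s: 7.42
ee_pos: [0.6021, -0.1427, 0.1852]
eef_rot: [0.001, 0.045, 0.999, -0.002]
ft_force: [-1.7, 0.4, 0.5]
gripper_width: -0.0
```

Emit:
apply_moves([
  [0,0,0,-0.004,0,0,0],
  [0,0,0,-0.003,0,0,0],
])

```text
time_s: 7.58
ee_pos: [0.6083, -0.1433, 0.1847]
eef_rot: [-0.001, 0.045, 0.999, -0.002]
ft_force: [-16.9, 1.7, 3.9]
gripper_width: -0.0
```

```bash
python3 - <<'E'
from h import *
st(w(-.011,-.106,.186))
E
```

```text
t 7.58 rack xy [-0.0133 -0.1059] z 0.1847 F [-16.9   1.7   3.9] g -0.0
turn(tool,deg) [-0.26 -0.15 -0.1 ]
shift(tool) [-0.0023 -0.0001 -0.0013]
```

Force rises at nearly the same depth as for blue (-13 mm against -12.5 mm). One more press, then I retreat and go up for a clear view.

Emit:
apply_moves([
  [0,0,0,-0.003,0,0,0],
  [0,0,0,-0.003,0,0,0],
])

```text
time_s: 7.75
ee_pos: [0.61, -0.1438, 0.1831]
eef_rot: [-0.008, 0.046, 0.999, -0.002]
ft_force: [-11.6, 0.9, 4.3]
gripper_width: -0.0003
```

Emit:
apply_moves([
  [0,0,0,0.012,0,0,0],
  [0,0,0,0.03,0,0,0],
  [0,0,0,0.03,0,0,0],
  [0,0,0,0.03,0,-0.01,0],
  [0,0,0,0.01,0,-0.03,0],
  [0,0,0,0,0,-0.035,0],
  [0,0,0,0,0,-0.035,0],
  [0,0,0,0,0,-0.035,0],
  [0,0,0,0,0,-0.02,0],
  [0,0,0,0,0,0,0],
])

```text
time_s: 8.58
ee_pos: [0.4976, -0.1326, 0.3557]
eef_rot: [-0.008, 0.046, 0.999, -0.002]
ft_force: [1.3, 0.5, 0.2]
gripper_width: 0.0002
```

```bash
python3 - <<'E'
from h import *
st()
import pickle
c=env.read_camera("top"); cv2.imwrite("pics/t8.png",c["color"][:,:,::-1])
cv2.imwrite("pics/t8c.png",cv2.resize(c["color"][130:240,265:410,::-1],None,fx=5,fy=5,interpolation=cv2.INTER_CUBIC))
c0=pickle.load(open("top0.pkl","rb"))
for n,cc in(("0",c0),("8",c)):
    hsv=cv2.cvtColor(cc["color"],cv2.COLOR_RGB2HSV)[190:240,265:410]
    for nm,m in(("blue",cv2.inRange(hsv,(100,120,40),(130,255,255))),("yel",cv2.inRange(hsv,(20,120,60),(35,255,255))),("white",cv2.inRange(hsv,(0,0,200),(179,60,255)))):
        k,l,s,ce=cv2.connectedComponentsWithStats(m); i=1+np.argmax(s[1:,4]); print(n,nm,s[i]+[265,190,0,0,0])
c=env.read_camera("wrist"); cv2.imwrite("pics/w8.png",c["color"][:,:,::-1])
E
```

```text
t 8.58 rack xy [-0.1245 -0.1051] z 0.3557 F [1.3 0.5 0.2] g 0.0
turn(tool,deg) [-0.22 -0.93 -0.14]
0 blue [277 195  36  27 627]
0 yel [351 203  37  29 470]
0 white [315 198  36  20 533]
8 blue [282 195  31   5  47]
8 yel [354 203  16   4  31]
8 white [315 198  36  20 530]
```

View pics/t8c.png

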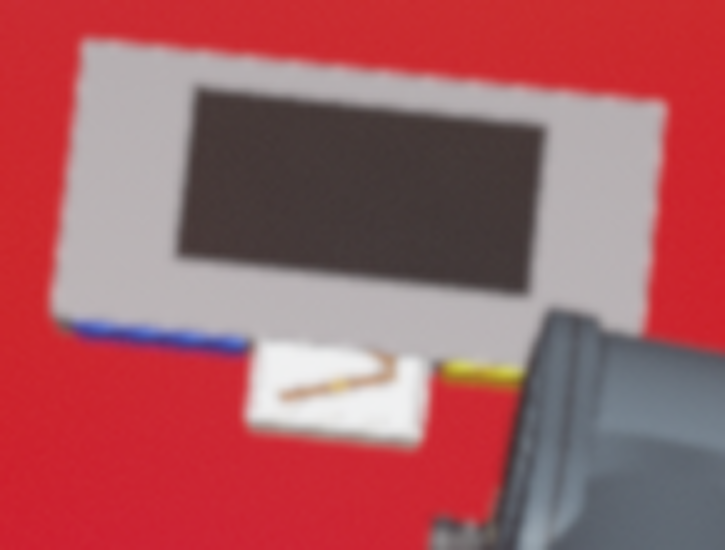

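View pics/w8.png

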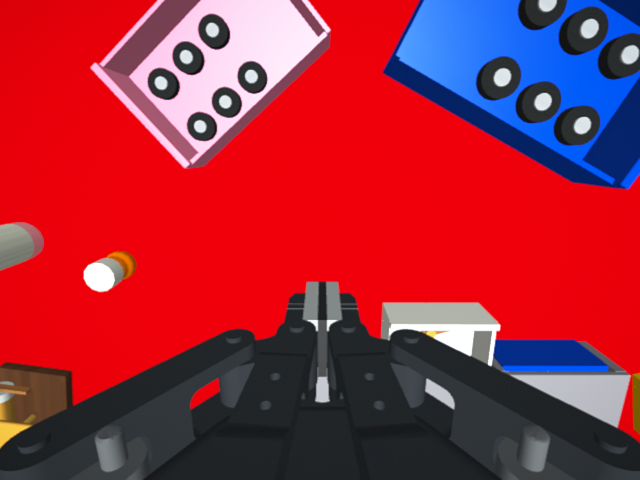

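In the top crop, blue is flush and white is in exactly the same place. Yellow's left half is flush at (445–520, 370), but the arm hides its right half. I shift sideways for a clear view.

Emit:
apply_moves([
  [0,-0.9,0,0,0.035,0,0],
  [0,0,0,0,0.036,0,0],
  [0,0,0,0,0.036,0,0],
  [0,0,0,0,0.036,0,0],
  [0,0,0,0,0.036,0,0],
  [0,0,0,0,0.036,0,0],
  [0,0,0,0,0,0,0],
])

```text
time_s: 9.27
ee_pos: [0.5169, 0.0875, 0.3412]
eef_rot: [-0.008, 0.05, 0.999, -0.003]
ft_force: [0.1, 1.4, -0.2]
gripper_width: -0.0
```

```bash
python3 - <<'E'
from h import *
st()
c=env.read_camera("top"); cv2.imwrite("pics/t9.png",c["color"][:,:,::-1])
cv2.imwrite("pics/t9c.png",cv2.resize(c["color"][130:240,265:410,::-1],None,fx=5,fy=5,interpolation=cv2.INTER_CUBIC))
c=env.read_camera("wrist"); cv2.imwrite("pics/w9.png",c["color"][:,:,::-1])
E
```

```text
t 9.27 rack xy [-0.1249  0.1159] z 0.3412 F [ 0.1  1.4 -0.2] g -0.0
turn(tool,deg) [-0.38 -0.85 -0.65]
```

View pics/t9.png

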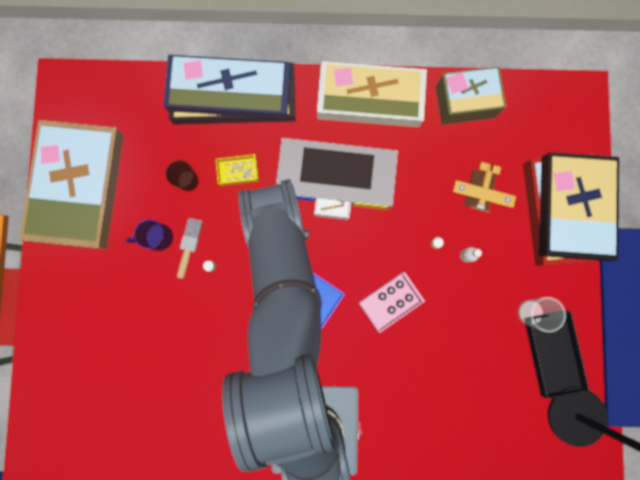

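View pics/w9.png

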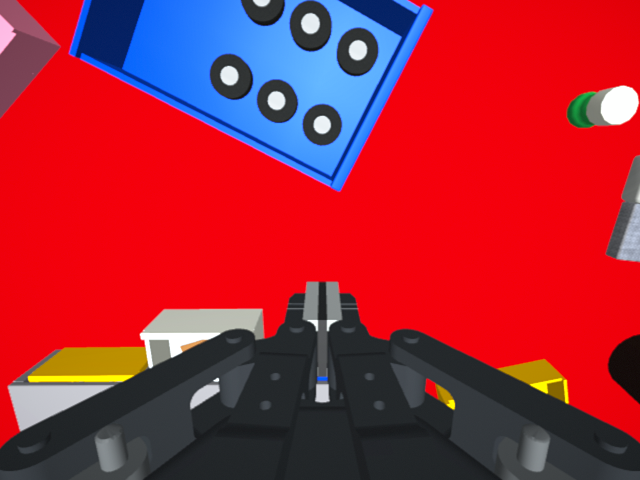

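View pics/t9c.png

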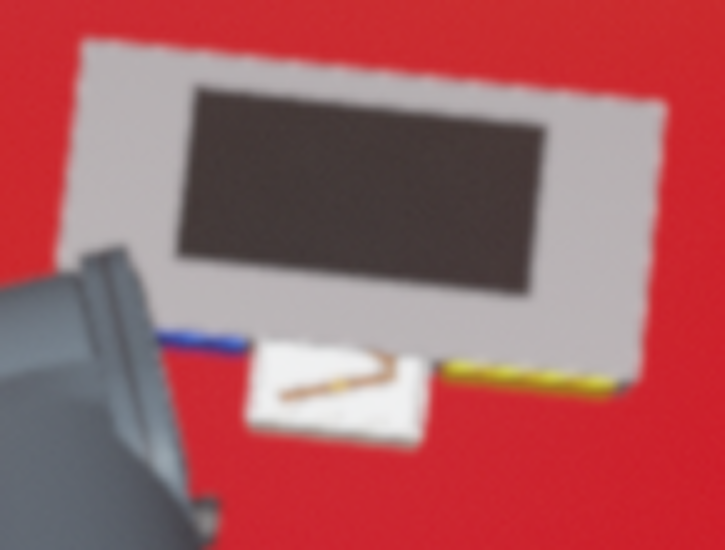

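The yellow face (445–615, 375) is in line with the rack face and parallel to it. Blue is flush, white and the bystanders are where they were, and the arm is clear. I hand in.

```bash
python3 -c "
from cell import env
env.sign_off(); print(env.read_state()['time_s'])"
```

```text
the job is handed in; nothing more can be done
the job is handed in; nothing more can be done
```

I pushed the blue drawer (left bay) and then the yellow drawer (right bay) shut with closed fingertips. I stopped each when the force rose to about 17 N against the back wall, then backed off and handed the job in after about 9.3 s.

- **Flushness:** In the last top and wrist views, both fronts lie in line with the rack face and parallel to it. The two pushes stopped within 1 mm of the same depth. I judged flushness by eye in the pictures and from the stop force, not with a separate measurement to the millimetre.
- **White drawer and bystanders:** The white drawer's outline in the top view is the same as at the start, to the pixel. The bystanders look unmoved by eye.
- **Handing in:** The arm was clear of everything. No check failed or disagreed, and no verdict was reported.

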